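# Set up the steamer on the hotplate

## Robot

A 6-joint arm with a two-finger parallel gripper is mounted at the origin on the work surface. World frame = base frame: x ahead of the robot, y to its left, z up, the work surface at z = 0. Lengths are in m, angles in rad, forces in N, time in s.
With the tool pointing down it reaches from about 0.375 to 0.975 m from the base axis. Payload 3.8 kg.
Tool frame: the origin (TCP) lies between the finger pads; the fingertips stand 17 mm ahead of it and the grasp point (between the pads) lies 2 mm behind it; z points along the fingers, y is the line along which they close (so a half turn about z gives the same grasp; the last joint's range is limited). The gripper opens to 85 mm and grips with 20 to 120 N. Pads are 22 mm wide; open, the fingers measure 114 mm over their backs; the gripper's body (76 mm by 85 mm) begins 54 mm behind the grasp point. The pads swing forward as they close: fully open they stand 13 mm farther back than shut.
Start: joints at [-1.371, 0.264, 1.604, -0, 1.274, -0.037], TCP at [0.158, -0.656, 0.248] pointing down, gripper open.
Joint ranges: [-2.63, 2.63], [-0.94, 2.18], [0.31, 2.57], [-1.31, 4.45], [0, 2.66], [-2.55, 2.55]. Speed limits (rad/s): [2.57, 2.57, 3.14, 3.14, 3.14, 3.14].

## Interface

Orientations are given as a rotation vector (axis times angle).
In Python, from workcell import bot gives the robot as it stands.
- The arm moves only by the tool play_rows, never from a script. Its argument "steps" is one flat list of numbers, 4 for each row, row after row: the shift along the tool's x, y, z in m, then the turn about the tool's z in rad. A call has 1 to 10 rows; each row is the pose to reach, as a shift and turn from the pose commanded when the call began, along the tool's axes at that moment; what a row does not reach only later rows make up. A row lasts 1/8 s, in which the tool goes at most 62.5 mm and 10.7 degrees, less where a joint would pass 70% of its speed; a pose out of reach is approached as far as the arm can. A call with a gripper value outside its range is refused whole. "jaw" is the closure in counts, from 0 (fully open) to 255 (shut), set as the call begins (left out, the last holds). The fingers move at their own pace and stop on an object; "grip_force" is the grip in N (left out, the last holds). Time passes only in rows, so rows that repeat a pose let the fingers close. It gives the time, the measured TCP pose, the force, the opening and the grip force at its end, in the units of the state.
- bot.read_state(): the state, without advancing time (a new reading comes with each control period).
- bot.read_camera(name): name is "scene" or "top" or "wrist"; returns a dict with "pixels" (480x640x3 uint8, blue, green, red), "mtx" (3x3 intrinsics, pixels), "dist" ([k1, k2, p1, p2, k3] as OpenCV has them; the pictures are not rectified), "R" (3x3) and "t" (3): a world point X has camera coordinates R X + t. Camera axes: x right, y down, z forward; pixel columns grow to the right and rows downward; lengths in m; the calibration is good to about 2 mm. A picture is of the moment at which its call begins. There is no depth.
- bot.finish_job(): hands the job in; it is judged then, once.
The state is a dict: "time": time; "q": joint angles; "joint_vel": joint speeds; "joint_torque": joint torques, N m; "tool_pos": TCP position; "tcp_rot": TCP orientation; "wrist_force": force on the tool from outside, world axes, zero at the start; "torque": the same for the moment, N m; "width": opening from 0.0 (shut) to 1.0 (fully open); "grip_force": force on a finger pad.
Only numpy, scipy, OpenCV 4.12 (cv2) and the standard library are available. Lean on these libraries where they do the work, as an engineer would, in place of code of your own. Each camera call takes 0.05 s, during which the arm holds its last target. There are 200 camera calls.

## Task

Build the steamer on the round hotplate in this order: set the pan centred on the hotplate, seat the bamboo steamer tier squarely on the pan, stand the little white egg-custard cup upright in the middle of the tier, then close the tier with the bamboo lid so that it sits down flat. Let go of each piece once it is in place before you fetch the next, never tip the cup over, and leave the spice jar and the tin where they stand.

Things in the scene. Friction and masses are not known exactly. Their poses are not given: they have to be found in the camera images.
- hob: round portable electric hotplate, fixed: steel drum 176 mm across and 45 mm high with a black disc (148 mm across) on top and a small black dial on one side. Origin: centre of its underside; the top is 45 mm above it; z up.
- pan: small open metal saucepan, loose, 0.5 kg, 75 high. Top 22 is a rim band of outer/inner diameter 136/120 (8 thick); below, the wall is 4 thick, inner diameter 120. Flat base. Two ear handles on its +y and -y axes reach 88 from the centre, 52 wide, 60 up; the rim is free elsewhere (e.g. at its +x, -x). Origin: centre of underside; z up. Sizes in mm.
- tier: round open bamboo tier, slatted floor, loose, 0.25 kg, 68 high. Wall 8 thick, outer/inner diameter 136/120. Under it a foot 112 across, 8 deep, bevelled, drops inside the pan's rim with 4 play while the wall rests on the rim. Inner floor 14, rim 68 above origin. Seated, its origin is 67 above the pan's. Origin: centre of foot's underside; z up. Sizes in mm.
- cup: small white ceramic cup with fixed lid, loose, 0.09 kg, 40 high: body 45 across (10 to 31 up), narrowing to 36 at the foot, lid edge 47 across at 31 to 34 up, small button on top. Origin: centre of underside; z up. Sizes in mm.
- lid: round flat bamboo lid, right way up, loose, 0.18 kg: disc 136 across, 8 to 18 above origin; dark wooden knob 26 across on its middle, 18 to 52 above origin. Under it a locating disc 112 across, 8 deep, bevelled, drops inside the tier's wall with 4 play. Closed, its origin is 60 above the tier's. Origin: centre of locating disc's underside; z up. Sizes in mm.
- spice_jar: bystander: small jar with black cap, 44 mm across, 95 mm high, upright, not to be disturbed. Origin: centre of the underside.
- tin: bystander: food tin with a paper label, 66 mm across, 80 mm high, upright, not to be disturbed. Origin: centre of the underside.
There are look-alikes about, which are no part of the job. Of the things like the cup, leave any that is yellow; of the rest the smaller one is meant. Leave any orange look-alike of the tier alone.

How it is judged:
On the way, in this order (a step that is already met when the one before it is completed fails the run):
1. the pan stands centred on the hotplate, released (horizontal distance between pan and hob below 0.015 m and z of pan in the frame of hob between 0.041 and 0.05 m and angle between pan's own z axis and vertical below 0.06 rad and contact force between the fingers and pan below 0.3 N), for 0.2 s.
2. the tier is seated on the pan on the hotplate, released (horizontal distance between pan and hob below 0.015 m and z of pan in the frame of hob between 0.041 and 0.05 m and angle between each of pan, tier's own z axis and vertical below 0.06 rad and horizontal distance between tier and pan below 0.008 m and z of tier in the frame of pan between 0.063 and 0.071 m and contact force between the fingers and tier below 0.3 N), for 0.2 s.
3. the cup stands upright in the middle of the tier, released (horizontal distance between pan and hob below 0.015 m and z of pan in the frame of hob between 0.041 and 0.05 m and angle between each of pan, tier's own z axis and vertical below 0.06 rad and horizontal distance between tier and pan below 0.008 m and z of tier in the frame of pan between 0.063 and 0.071 m and horizontal distance between cup and tier below 0.022 m and z of cup in the frame of tier between 0.01 and 0.019 m and angle between cup's own z axis and vertical below 0.1 rad and contact force between the fingers and cup below 0.3 N), for 0.2 s.
4. the lid is down flat on the tier, released (horizontal distance between pan and hob below 0.015 m and z of pan in the frame of hob between 0.041 and 0.05 m and angle between each of pan, tier, lid's own z axis and vertical below 0.06 rad and horizontal distance between tier and pan below 0.008 m and z of tier in the frame of pan between 0.063 and 0.071 m and horizontal distance between cup and tier below 0.022 m and z of cup in the frame of tier between 0.01 and 0.019 m and angle between cup's own z axis and vertical below 0.1 rad and horizontal distance between lid and tier below 0.008 m and z of lid in the frame of tier between 0.056 and 0.064 m and contact force between the fingers and lid below 0.3 N), for 0.2 s.
At the end, for the whole second after the job is handed in: All at rest: pan on the hotplate, centred within 15 mm; tier seated level on the pan within 8 mm of its centre, foot inside the rim; cup upright on the tier floor within 22 mm of its centre; lid flat on the tier within 8 mm of its centre, locating disc inside (horizontal distance between pan and hob below 0.015 m and z of pan in the frame of hob between 0.041 and 0.05 m and angle between each of pan, tier, lid's own z axis and vertical below 0.06 rad and horizontal distance between tier and pan below 0.008 m and z of tier in the frame of pan between 0.063 and 0.071 m and horizontal distance between cup and tier below 0.022 m and z of cup in the frame of tier between 0.01 and 0.019 m and angle between cup's own z axis and vertical below 0.1 rad and horizontal distance between lid and tier below 0.008 m and z of lid in the frame of tier between 0.056 and 0.064 m and linear speed of each of pan, tier, cup, lid below 0.02 m/s); the robot touches nothing.
It fails at once if the cup is tipped over (more than about 40 degrees) (angle between cup's own z axis and vertical above 0.7 rad).
It fails at once if the spice jar is shoved more than 30 mm or knocked over (distance of spice_jar from where it was at the start of the episode above 0.03 m or angle between spice_jar's own z axis and vertical above 0.5 rad).
It fails at once if the tin is shoved more than 30 mm or knocked over (distance of tin from where it was at the start of the episode above 0.03 m or angle between tin's own z axis and vertical above 0.5 rad).
It also fails if it takes over 136 s, if anything falls off the work surface, if the arm or the gripper's body presses on something with over 40 N, if the wrist force passes 120 N, or if a joint passes its speed limit or range.

## Working session

There is one attempt and no reset: what is moved stays moved. The work goes in short steps, Python scripts to look and compute and a tool call to move; the robot and the scene stay as the last step left them, time stands still between calls to the robot, and variables do not carry over. Pictures are saved under pics/ and viewed, at most 14 in all, crops included, and the job is handed in when it is done.

Besides the shell and the picture viewer there is one more tool, called after "Emit:" by a JSON object that holds its "method" and its "body". play_rows: Moves the arm, as the interface text tells. Its arguments: {"type":"object","properties":{"steps":{"type":"array"},"jaw":{"type":"number"},"grip_force":{"type":"number"}},"required":["steps"]}

```bash
mkdir -p pics; ls; cat > h.py <<'E'
import numpy as np, cv2
from workcell import bot
from scipy.spatial.transform import Rotation as Rn
def snap(n,save=None):
    c=bot.read_camera(n)
    if save: cv2.imwrite('pics/'+save,c['pixels'])
    return c
def ray(c,uv,z):
    p=cv2.undistortPoints(np.array([[uv]],float),np.array(c['mtx'],float),np.array(c['dist'],float))[0,0]
    R=np.array(c['R']);t=np.array(c['t']);o=-R.T@t;d=R.T@np.array([p[0],p[1],1.])
    return o+d*(z-o[2])/d[2]
def proj(c,X):
    return cv2.projectPoints(np.array([X],float),cv2.Rodrigues(np.array(c['R']))[0],np.array(c['t'],float),np.array(c['mtx'],float),np.array(c['dist'],float))[0][0,0]
def totool(X):
    s=bot.read_state();R=Rn.from_rotvec(s['tcp_rot']).as_matrix()
    return R.T@(np.array(X)-np.array(s['tool_pos']))
E
python3 - <<'E'
from h import *
for n in('scene','top','wrist'):
    c=snap(n,n+'0.png');R=np.array(c['R']);print(n,(-R.T@np.array(c['t'])).round(3),R[2].round(2))
s=bot.read_state();print(s);print(Rn.from_rotvec(s['tcp_rot']).as_matrix().round(3))
E
```

```text
pics
scene [1.19  0.378 0.825] [-0.61 -0.32 -0.73]
top [0.421 0.036 1.302] [ 0.1  -0.01 -1.  ]
wrist [ 0.227 -0.637  0.373] [-0.28 -0.06 -0.96]
{'time': 0.15, 'q': array([-1.37089559e+00,  2.64594990e-01,  1.60507215e+00,  2.09220984e-05,
        1.27368876e+00, -3.68677189e-02]), 'joint_vel': array([-0.0002807 , -0.00152923, -0.00417153,  0.0005433 , -0.00031921,
       -0.00078446]), 'joint_torque': array([ 6.55108556e-05, -5.15905058e+01, -3.67958486e+01, -5.94491189e-05,
        8.09597812e-03, -1.35230093e-05]), 'tool_pos': array([ 0.15824863, -0.65563456,  0.24723156]), 'tcp_rot': array([-3.11785835e+00, -3.70829575e-01,  1.94105464e-04]), 'wrist_force': array([ 0.22686152, -0.04003798,  0.4016202 ]), 'torque': array([-5.46598891e-02,  4.68350834e-02, -2.51811580e-05]), 'grip_force': 0.0, 'width': 1.0010374040180032}
[[ 0.972  0.235 -0.   ]
 [ 0.235 -0.972  0.002]
 [ 0.    -0.002 -1.   ]]
```

View pics/scene0.png

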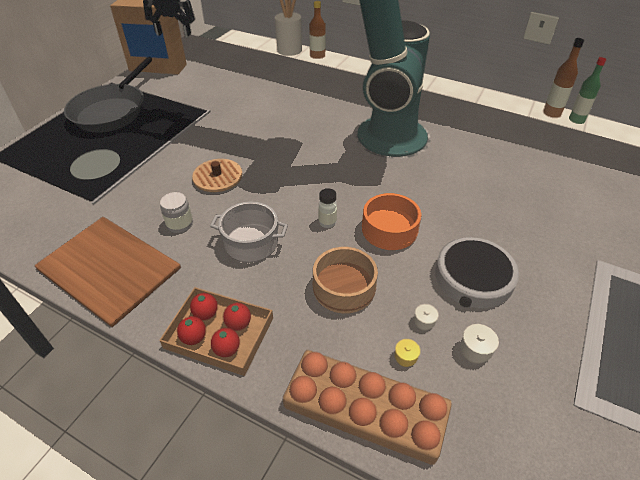

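View pics/top0.png

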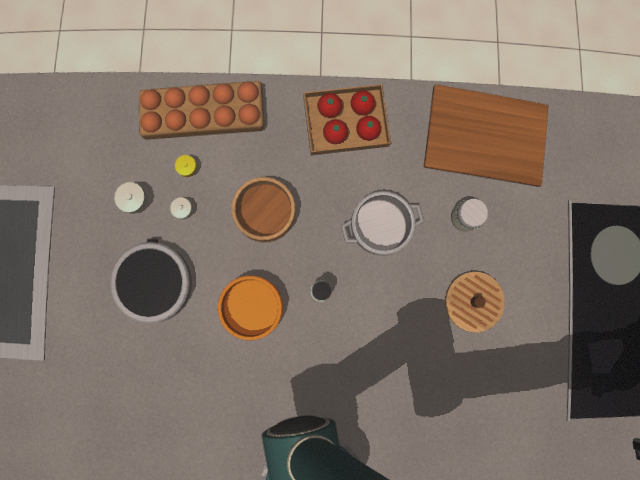

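The top view shows the pan at (383,222), handles pointing along roughly (345,233)–(421,211). The tier is at (264,209), the hob at (150,283) and the small white cup at (181,208). The lid knob is at (478,300), the jar at (321,290) and the tin at (470,214).

```bash
cat >> h.py <<'E'
def blob(c,lo,hi,box,hsv=True):
    x0,y0,x1,y1=box;im=c['pixels'][y0:y1,x0:x1]
    m=cv2.inRange(cv2.cvtColor(im,cv2.COLOR_BGR2HSV),lo,hi)
    m=cv2.morphologyEx(m,cv2.MORPH_CLOSE,np.ones((5,5)))
    k=max(cv2.findContours(m,cv2.RETR_EXTERNAL,cv2.CHAIN_APPROX_NONE)[0],key=cv2.contourArea)
    e=cv2.fitEllipse(cv2.convexHull(k)); return (e[0][0]+x0,e[0][1]+y0),e[1],cv2.boundingRect(k)
E
python3 - <<'E'
from h import *
c=snap('top');im=c['pixels']
for p in[(275,183),(244,209),(382,195),(383,222),(181,208),(450,300),(150,283),(100,240),(330,230)]: print(p,cv2.cvtColor(im[p[1]:p[1]+1,p[0]:p[0]+1],cv2.COLOR_BGR2HSV)[0,0])
for n,lo,hi,b,z in[('tier',(5,90,60),(25,255,255),(225,170,305,248),.068),('lid',(5,70,50),(25,255,255),(435,262,515,342),.018),('hob',(0,0,0),(180,255,50),(112,246,190,322),.045),('cup',(15,0,150),(40,90,255),(165,194,197,224),.032),('knob',(0,0,0),(25,255,75),(465,285,492,315),.052),('pan',(0,0,120),(180,40,255),(340,185,426,260),.075)]:
    try:
        e=blob(c,lo,hi,b);print(n,np.round(e[0],1),np.round(e[1],1),e[2],ray(c,e[0],z).round(4))
    except Exception as x: print(n,x)
g=cv2.medianBlur(cv2.cvtColor(im,cv2.COLOR_BGR2GRAY),3)
for n,b,r,z in[('pan',(340,180,426,262),(26,36),.075),('hob',(100,235,200,330),(34,42),.045),('tin',(445,190,495,240),(13,22),.08),('jar',(300,270,345,312),(8,14),.095),('orange',(205,265,295,350),(28,36),.068)]:
    k=cv2.HoughCircles(g[b[1]:b[3],b[0]:b[2]],cv2.HOUGH_GRADIENT,1,200,param1=100,param2=10,minRadius=r[0],maxRadius=r[1])
    k=k[0,0];u=(k[0]+b[0],k[1]+b[1]);print(n,u,k[2],ray(c,u,z).round(4))
for u in[(345,232),(421,211)]: print(ray(c,u,.06))
print(totool([.5,0,.3]))
E
```

```text
(275, 183) [ 15 127 145]
(244, 209) [ 12 152 138]
(382, 195) [15 30 85]
(383, 222) [ 10  28 190]
(181, 208) [ 24  31 175]
(450, 300) [ 14 128 169]
(150, 283) [ 0 19 53]
(100, 240) [ 12  35 132]
(330, 230) [ 11  36 136]
tier [263.3 209. ] [63.4 64.9] (7, 7, 64, 65) [0.5991 0.1241 0.068 ]
lid [474.6 301.5] [59.6 61.2] (10, 9, 60, 62) [ 0.4143 -0.3466  0.018 ]
hob [146.3 280.7] [58.7 66.4] (5, 3, 62, 66) [0.4393 0.3737 0.045 ]
cup [180.  207.3] [20.3 21.1] (5, 3, 21, 21) [0.603  0.3106 0.032 ]
knob [476.5 300.5] [10.3 12.7] (6, 10, 11, 12) [ 0.4169 -0.3407  0.052 ]
pan OpenCV(4.12.0) /io/opencv/modules/imgproc/src/shapedescr.cpp:361: error: (-201:Incorrect size of input array) There should be at least 5 points to fit the ellipse in function 'fitEllipseNoDirect'

pan (np.float32(383.5), np.float32(222.5)) 27.7 [ 0.5772 -0.1313  0.075 ]
hob (np.float32(149.5), np.float32(282.5)) 39.0 [0.4358 0.3665 0.045 ]
tin (np.float32(469.5), np.float32(216.5)) 18.8 [ 0.5954 -0.3161  0.08  ]
jar (np.float32(321.5), np.float32(290.5)) 8.8 [ 0.4301 -0.0032  0.095 ]
orange (np.float32(252.5), np.float32(307.5)) 28.8 [0.3905 0.1395 0.068 ]
[ 0.55613328 -0.05113209  0.06      ]
[ 0.60666407 -0.21457481  0.06      ]
[ 0.4860479  -0.55736811 -0.05177439]
```

```bash
python3 - <<'E'
import cv2
a=cv2.imread('pics/top0.png')[180:330,100:510];cv2.imwrite('pics/t1.png',cv2.resize(a,(800,293),interpolation=2))
E
```

```text
(no output)
```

View pics/t1.png

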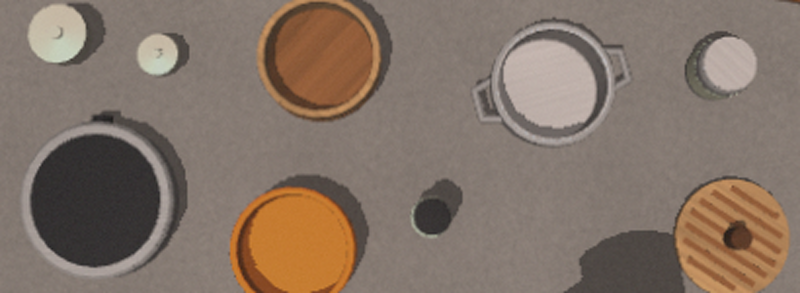

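View pics/wrist0.png

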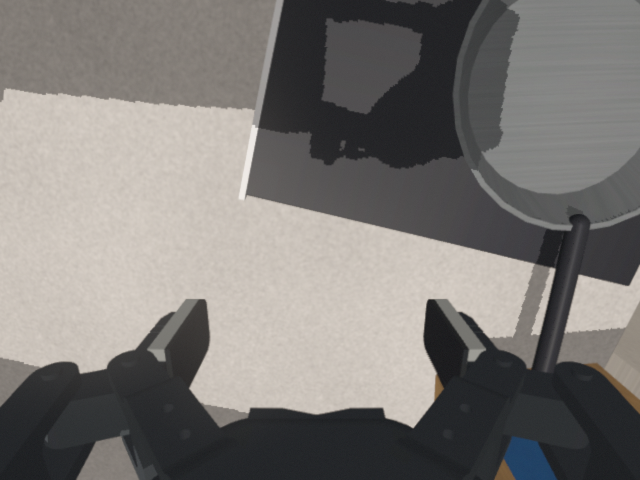

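Top crop confirms the hob at about px (150,282), the pan at (383,222) with its handle axis at about 107° azimuth, and the knob at (478,300). The wrist view shows only the cooktop. Next I'll plan the approach to the pan's near rim.

```bash
cat >> h.py <<'E'
def plan(X,az):
    s=bot.read_state();R=Rn.from_rotvec(s['tcp_rot']).as_matrix()
    a=np.arctan2(R[1,1],R[0,1]);t=-(np.radians(az)-a);t=(t+np.pi)%(2*np.pi)-np.pi
    print('shift',totool(X).round(4),'turn',round(t,3),'now y az',np.degrees(a).round(1),'q',s['q'].round(2))
E
python3 - <<'E'
from h import *
plan([.516,-.150,.20],17)
E
```

```text
shift [ 0.4664 -0.4077  0.048 ] turn -1.631 now y az -76.4 q [-1.37  0.26  1.6  -0.    1.27 -0.04]
```

Emit:
{"method": "play_rows", "body": {"steps": [0.466, -0.408, 0.048, -1.631, 0.466, -0.408, 0.048, -1.631, 0.466, -0.408, 0.048, -1.631, 0.466, -0.408, 0.048, -1.631, 0.466, -0.408, 0.048, -1.631, 0.466, -0.408, 0.048, -1.631, 0.466, -0.408, 0.048, -1.631, 0.466, -0.408, 0.048, -1.631, 0.466, -0.408, 0.048, -1.631, 0.466, -0.408, 0.048, -1.631], "jaw": 0, "grip_force": 100}}

```text
time: 1.45
tool_pos: [0.5165, -0.1483, 0.2003]
tcp_rot: [1.866, 2.527, 0.0]
wrist_force: [0.7, 0.1, -0.2]
width: 0.999
grip_force: 0.0
```

```bash
python3 - <<'E'
from h import *
c=snap('wrist','w1.png');plan([.516,-.150,.063],17)
print(proj(c,[.577,-.131,.075]),proj(c,[.516,-.15,.075]))
E
```

```text
shift [-0.0064 -0.0062  0.1367] turn 0.003 now y az 17.2 q [-0.32  0.04  1.95  0.01  1.15 -0.62]
[404.60246665 239.50724322] [315.02291614 239.75278401]
```

View pics/w1.png

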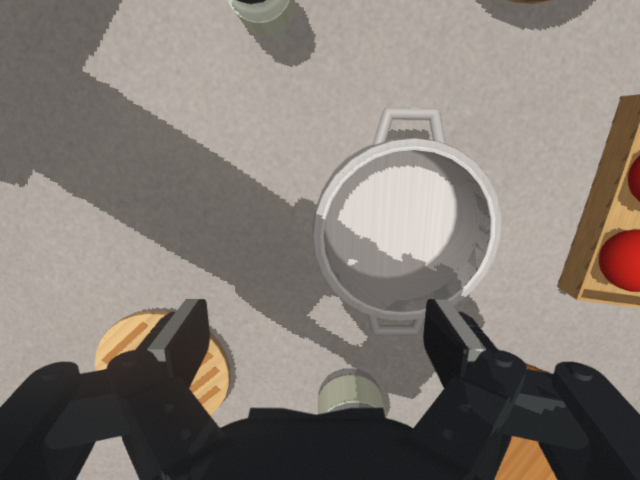

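The wrist view shows the pan rim spanning about x 315–500 and y 140–320, with its handles at (410,122) and (395,325). The free side faces left. The arm seemed to be still settling, so I'll measure again.

```bash
python3 - <<'E'
from h import *
s=bot.read_state();print(s['tool_pos'],s['joint_vel'].round(3))
c=snap('wrist');im=c['pixels']
g=cv2.medianBlur(cv2.cvtColor(im,cv2.COLOR_BGR2GRAY),5)
k=cv2.HoughCircles(g[80:380,260:560],cv2.HOUGH_GRADIENT,1,300,param1=100,param2=15,minRadius=70,maxRadius=100)[0,0]
u=(k[0]+260,k[1]+80);P=ray(c,u,.075);print(u,k[2],P)
a=np.radians(17);plan([P[0]-.064*np.cos(a),P[1]-.064*np.sin(a),.063],17)
h=ray(c,(410,112),.06)-ray(c,(395,333),.06);print(np.degrees(np.arctan2(h[1],h[0])))
E
```

```text
[ 0.51965359 -0.14272485  0.19972219] [-0.079 -0.025  0.027 -0.05   0.037 -0.151]
(np.float32(407.5), np.float32(231.5)) 85.1 [ 0.58019693 -0.11854438  0.075     ]
shift [0.0074 0.0035 0.1368] turn 0.006 now y az 17.3 q [-0.32  0.04  1.95  0.    1.15 -0.63]
107.12629602354214
```

Emit:
{"method": "play_rows", "body": {"steps": [0, 0, 0, 0, 0, 0, 0.02, 0, 0, 0, 0.04, 0, 0, 0, 0.04, 0, 0, 0, 0.04, 0]}}

```text
time: 2.17
tool_pos: [0.5155, -0.1514, 0.161]
tcp_rot: [1.87, 2.523, 0.0]
wrist_force: [0.7, 0.1, 0.3]
width: 0.999
grip_force: 0.0
```

```bash
python3 - <<'E'
from h import *
s=bot.read_state();print(s['tool_pos'],s['joint_vel'].round(3))
c=snap('wrist');im=c['pixels']
g=cv2.medianBlur(cv2.cvtColor(im,cv2.COLOR_BGR2GRAY),5)
k=cv2.HoughCircles(g[40:400,240:620],cv2.HOUGH_GRADIENT,1,300,param1=100,param2=15,minRadius=80,maxRadius=130)[0,0]
u=(k[0]+240,k[1]+40);P=ray(c,u,.075);print(u,k[2],P)
a=np.radians(17);plan([P[0]-.064*np.cos(a),P[1]-.064*np.sin(a),.063],17)
E
```

```text
[ 0.51551227 -0.15138986  0.16100675] [ 0.008 -0.007 -0.013  0.    -0.003  0.003]
(np.float32(433.5), np.float32(254.5)) 106.2 [ 0.58360088 -0.12978247  0.075     ]
shift [0.0009 0.0069 0.0984] turn -0.001 now y az 16.9 q [-0.33  0.08  1.99 -0.    1.07 -0.63]
```

Emit:
{"method": "play_rows", "body": {"steps": [0.001, 0.006, 0.03, 0, 0.001, 0.006, 0.07, 0, 0.001, 0.006, 0.09, 0, 0.001, 0.006, 0.096, 0, 0.001, 0.006, 0.096, 0]}}

```text
time: 2.85
tool_pos: [0.5217, -0.1479, 0.0651]
tcp_rot: [1.868, 2.525, 0.0]
wrist_force: [0.4, 0.1, 0.4]
width: 0.995
grip_force: 0.0
```

Emit:
{"method": "play_rows", "body": {"steps": [0, 0, 0, 0, 0, 0, 0, 0, 0, 0, 0, 0, 0, 0, 0, 0, 0, 0, 0, 0, 0, 0, 0, 0, 0, 0, 0, 0], "jaw": 255, "grip_force": 100}}

```text
time: 3.72
tool_pos: [0.5208, -0.1477, 0.0647]
tcp_rot: [-1.868, -2.525, 0.001]
wrist_force: [-3.6, -1.3, 5.3]
width: 0.072
grip_force: 98.7
```

Emit:
{"method": "play_rows", "body": {"steps": [0, 0, -0.01, 0, 0, 0, -0.03, 0, 0, 0, -0.06, 0, 0, 0, -0.1, 0, 0, 0, -0.14, 0, 0, 0, -0.16, 0, 0, 0, -0.16, 0]}}

```text
time: 4.6
tool_pos: [0.5219, -0.1477, 0.2258]
tcp_rot: [1.866, 2.523, 0.002]
wrist_force: [0.5, 0.3, -4.5]
width: 0.073
grip_force: 97.7
```

```bash
python3 - <<'E'
from h import *
s=bot.read_state();print(s['tool_pos'],s['joint_vel'].round(3))
c=snap('wrist','w2.png');im=c['pixels']
snap('scene','s2.png')
E
```

```text
[ 0.52194631 -0.1476709   0.22584103] [ 0.001  0.028  0.05  -0.001 -0.011  0.   ]
```

View pics/s2.png

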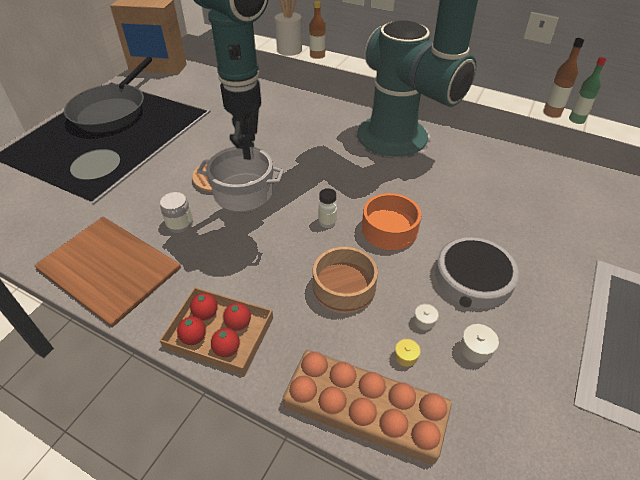

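The pan is held level. Now I'll move it over the hob.

```bash
python3 - <<'E'
from h import *
a=np.radians(60);y=np.array([np.cos(a),np.sin(a)]);x=np.array([-np.sin(a),np.cos(a)])
T=np.array([.438,.365])-.064*y+.001*x;print(T)
plan([*T,.2],60)
E
```

```text
[0.40513397 0.31007437]
shift [0.4708 0.024  0.0234] turn -0.75 now y az 17.0 q [-0.32  0.03  1.92 -0.    1.2  -0.62]
```

Emit:
{"method": "play_rows", "body": {"steps": [0.02, 0.001, 0, -0.03, 0.06, 0.003, 0, -0.1, 0.115, 0.006, 0, -0.2, 0.175, 0.009, 0, -0.3, 0.235, 0.012, 0.005, -0.4, 0.295, 0.015, 0.01, -0.5, 0.355, 0.018, 0.015, -0.6, 0.41, 0.021, 0.02, -0.68, 0.45, 0.023, 0.023, -0.73, 0.471, 0.024, 0.023, -0.75]}}

```text
time: 5.95
tool_pos: [0.4031, 0.3117, 0.1991]
tcp_rot: [-0.806, -3.033, 0.004]
wrist_force: [0.5, -1.2, -5.5]
width: 0.07
grip_force: 97.9
```

Emit:
{"method": "play_rows", "body": {"steps": [0, 0, 0, 0, 0, 0, 0, 0, 0, 0, 0.02, 0, 0, 0, 0.04, 0, 0, 0, 0.05, 0, 0, 0, 0.05, 0]}}

```text
time: 6.7
tool_pos: [0.4057, 0.3088, 0.1503]
tcp_rot: [-0.814, -3.033, 0.003]
wrist_force: [0.1, 0.4, -4.2]
width: 0.073
grip_force: 98.1
```

```bash
python3 - <<'E'
from h import *
plan([.4052,.3099,.1095],60)
a=snap('top')['pixels'][220:340,80:220];b=snap('scene')['pixels'][190:330,400:563]
cv2.imwrite('pics/t3.png',np.hstack([cv2.resize(a,(400,343)),cv2.resize(b,(399,343))]))
E
```

```text
shift [0.0009 0.0008 0.0408] turn -0.001 now y az 59.9 q [ 0.6   0.04  2.05 -0.    1.05 -0.44]
```

View pics/t3.png

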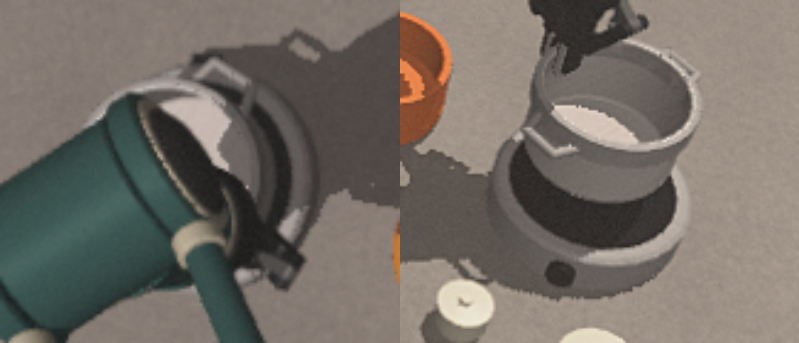

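The pan hangs centred over the black disc, so I'll lower and release it.

Emit:
{"method": "play_rows", "body": {"steps": [0.001, 0.001, 0.015, 0, 0.001, 0.001, 0.03, 0, 0.001, 0.001, 0.038, 0, 0.001, 0.001, 0.041, 0, 0.001, 0.001, 0.041, 0]}}

```text
time: 7.42
tool_pos: [0.4059, 0.3114, 0.1103]
tcp_rot: [0.813, 3.034, 0.0]
wrist_force: [0.2, 0.8, -5.0]
width: 0.073
grip_force: 98.0
```

Emit:
{"method": "play_rows", "body": {"steps": [0, 0, 0, 0, 0, 0, 0, 0, 0, 0, 0, 0, 0, 0, 0, 0, 0, 0, 0, 0], "jaw": 0}}

```text
time: 8.05
tool_pos: [0.4059, 0.3113, 0.1104]
tcp_rot: [0.813, 3.034, 0.0]
wrist_force: [-1.3, 0.1, 0.3]
width: 0.999
grip_force: 0.0
```

Emit:
{"method": "play_rows", "body": {"steps": [0, 0, -0.02, 0, 0, 0, -0.05, 0, 0, 0, -0.09, 0, 0, 0, -0.12, 0, 0, 0, -0.13, 0, 0, 0, -0.13, 0, 0, 0, -0.13, 0]}}

```text
time: 8.93
tool_pos: [0.405, 0.3106, 0.2384]
tcp_rot: [-0.813, -3.033, 0.004]
wrist_force: [-0.3, -0.2, -0.4]
width: 0.996
grip_force: 0.0
```

```bash
python3 - <<'E'
from h import *
s=bot.read_state();print(s['tool_pos'],s['joint_vel'].round(3))
c=snap('wrist','w4.png')
print(proj(c,[.438,.365,.12]),proj(c,[.438,.365,.045]),proj(c,[.438+.088,.365,0.03]))
E
```

```text
[0.40497026 0.31064949 0.23843208] [-0.001  0.004  0.005 -0.     0.004 -0.001]
[406.40114506 242.38472564] [386.78596052 217.8385495 ] [424.02864528 289.51099559]
```

View pics/w4.png

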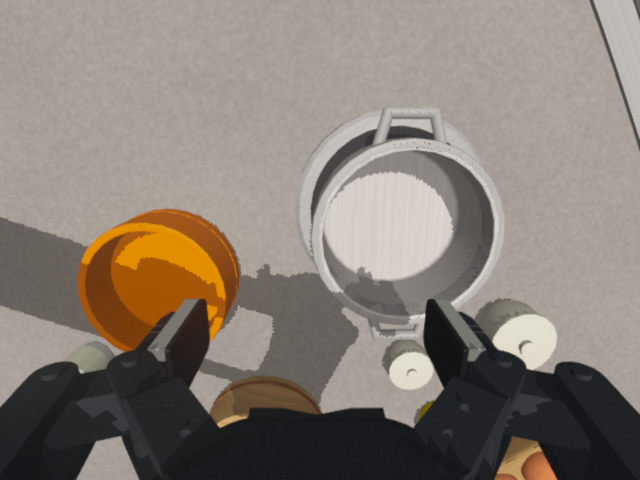

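The wrist view shows the pan rim spanning about (312–503, 140–322), with the hob edge visible at left through (299,195), (310,155) and (345,120). I'll fit both circles.

```bash
cat >> h.py <<'E'
from scipy.optimize import least_squares
def fitc(c,pts,z,r):
    P=np.array([ray(c,p,z)[:2] for p in pts]);s=least_squares(lambda v:np.linalg.norm(P-v,axis=1)-r,P.mean(0))
    return s.x.round(4),(s.fun*1e3).round(1)
def edgepts(c,ctr,z,r,lo=-.012,hi=.012,n=72):
    "strongest radial gradient near circle radius r about ctr"
    g=cv2.GaussianBlur(cv2.cvtColor(c['pixels'],cv2.COLOR_BGR2GRAY),(3,3),0).astype(np.float32);out=[]
    for a in np.linspace(0,2*np.pi,n,False):
        rr=np.arange(r+lo,r+hi,.0005);uv=np.array([proj(c,[ctr[0]+q*np.cos(a),ctr[1]+q*np.sin(a),z]) for q in rr],np.float32)
        v=cv2.remap(g,uv[:,:1],uv[:,1:],1)[:,0];d=np.abs(v[4:]-v[:-4])
        if d.max()>25: out.append(uv[2+d.argmax()])
    return out
def circ(c,ctr,z,r,**k):
    pts=edgepts(c,ctr,z,r,**k);P=np.array([ray(c,p,z)[:2] for p in pts])
    s=least_squares(lambda v:np.linalg.norm(P-v,axis=1)-r,ctr[:2],loss='soft_l1',f_scale=.001)
    return s.x.round(4),len(pts),round(float(np.median(np.abs(np.linalg.norm(P-s.x,axis=1)-r)))*1e3,2)
E
python3 - <<'E'
from h import *
c=snap('wrist')
print(circ(c,[.438,.365],.12,.068))
print('bypts',fitc(c,[(312,230),(503,225),(407,140),(400,322)],.12,.068))
print('hob',fitc(c,[(299,195),(310,155),(345,120),(307,230)],.045,.088))
t=snap('top');print('tier',circ(t,[.599,.124],.068,.068),'cup',circ(t,[.603,.311],.032,.0235),'lid',circ(t,[.414,-.346],.018,.068))
E
```

```text
(array([0.4329, 0.3597]), 68, 2.64)
bypts (array([0.4353, 0.3674]), array([-1.4, -1.6, -2.3, -2.6]))
hob (array([0.4321, 0.3814]), array([ 1.5,  1.6, -1.8, -2. ]))
tier (array([0.5941, 0.1258]), 52, 3.22) cup (array([0.6032, 0.3105]), 46, 0.38) lid (array([ 0.4131, -0.3487]), 10, 0.16)
```

```bash
python3 - <<'E'
from h import *
plan([.536,.106,.22],17)
E
```

```text
shift [-0.2158 -0.1118  0.0187] turn 0.75 now y az 60.0 q [ 0.61 -0.04  1.96  0.    1.23 -0.44]
```

Emit:
{"method": "play_rows", "body": {"steps": [-0.02, -0.01, 0, 0.08, -0.06, -0.03, 0, 0.2, -0.11, -0.06, 0.01, 0.38, -0.16, -0.085, 0.015, 0.55, -0.2, -0.105, 0.019, 0.68, -0.216, -0.112, 0.019, 0.75, -0.216, -0.112, 0.019, 0.75, -0.216, -0.112, 0.019, 0.75, -0.216, -0.112, 0.019, 0.75]}}

```text
time: 10.2
tool_pos: [0.5362, 0.1071, 0.2212]
tcp_rot: [-1.866, -2.527, 0.0]
wrist_force: [0.3, -0.1, 0.8]
width: 0.999
grip_force: 0.0
```

```bash
python3 - <<'E'
from h import *
s=bot.read_state();print(s['tool_pos'],s['joint_vel'].round(3))
c=snap('wrist','w5.png')
g=cv2.medianBlur(cv2.cvtColor(c['pixels'],cv2.COLOR_BGR2GRAY),5)
k=cv2.HoughCircles(g[60:400,240:600],cv2.HOUGH_GRADIENT,1,300,param1=100,param2=15,minRadius=70,maxRadius=105)[0,0]
u=(k[0]+240,k[1]+60);P=ray(c,u,.068);print(u,k[2],P,proj(c,[.597,.125,.068]))
t=snap('top')
cv2.imwrite('pics/t5.png',np.hstack([cv2.resize(t['pixels'][225:345,90:210],(400,400),interpolation=2),cv2.resize(c['pixels'][40:340,250:550],(400,400))]))
E
```

```text
[0.53624128 0.1071409  0.22116624] [ 0.003 -0.003 -0.003 -0.    -0.     0.001]
(np.float32(398.5), np.float32(225.5)) 70.8 [0.59700114 0.12795325 0.068     ] [397.17172455 228.97951939]
```

View pics/t5.png

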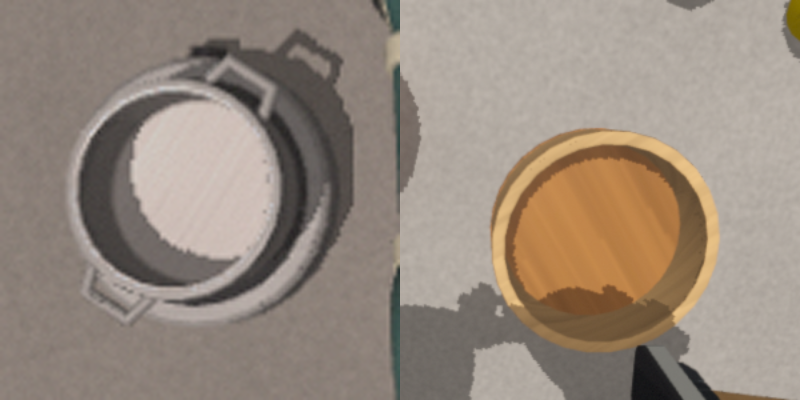

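The top crop (left) shows the pan rim centred at about px (142.4,282). The wrist crop (right) shows the tier rim centred at about px (403.7,220.4).

```bash
python3 - <<'E'
from h import *
t=snap('top');print('pan',ray(t,(142.4,282.2),.12),'hob',ray(t,(150.2,281.5),.045))
f=lambda x,y:(90+x/3.333,225+y/3.333)
print('hob arc',fitc(t,[f(331,190),f(318,245),f(280,297),f(215,325),f(165,320)],.04,.088))
c=snap('wrist');w=lambda x,y:(250+(x-400)*.75,40+y*.75)
print('tier',ray(c,(403.7,220.4),.068),fitc(c,[w(491,240),w(719,235),w(605,129),w(600,352)],.068,.068))
print('pan',fitc(t,[f(67,190),f(282,190),f(174,82),f(174,299)],.12,.068))
plan([.536,.106,.055],17)
E
```

```text
pan [0.43499089 0.36152408 0.12      ] hob [0.43798371 0.36505406 0.045     ]
hob arc (array([0.4372, 0.3683]), array([-0.1, -0.6,  0.6,  0.6, -0.8]))
tier [0.59988263 0.1327676  0.068     ] (array([0.6017, 0.1288]), array([-0.5, -0.5, -0.3, -0.4]))
pan (array([0.4353, 0.3622]), array([-0.8, -0.8, -1.9, -1.9]))
shift [-0.0007 -0.0008  0.1664] turn 0.002 now y az 17.1 q [ 0.15  0.04  1.91  0.    1.19 -0.15]
```

Emit:
{"method": "play_rows", "body": {"steps": [0.002, 0.004, 0.03, 0, 0.002, 0.004, 0.08, 0, 0.002, 0.004, 0.125, 0, 0.002, 0.004, 0.155, 0, 0.002, 0.004, 0.165, 0, 0.002, 0.004, 0.165, 0]}}

```text
time: 11.15
tool_pos: [0.54, 0.1095, 0.0563]
tcp_rot: [-1.868, -2.526, 0.001]
wrist_force: [0.5, -0.4, -0.1]
width: 0.998
grip_force: 0.0
```

Emit:
{"method": "play_rows", "body": {"steps": [0, 0, 0, 0, 0, 0, 0, 0, 0, 0, 0, 0, 0, 0, 0, 0, 0, 0, 0, 0, 0, 0, 0, 0, 0, 0, 0, 0], "jaw": 255, "grip_force": 80}}

```text
time: 12.02
tool_pos: [0.5407, 0.1095, 0.0569]
tcp_rot: [1.868, 2.525, 0.001]
wrist_force: [-1.0, -0.5, 5.8]
width: 0.075
grip_force: 79.1
```

Emit:
{"method": "play_rows", "body": {"steps": [0, 0, -0.01, 0, 0, 0, -0.03, 0, 0, 0, -0.06, 0, 0, 0, -0.1, 0, 0, 0, -0.14, 0, 0, 0, -0.17, 0, 0, 0, -0.18, 0, 0, 0, -0.18, 0]}}

```text
time: 13.02
tool_pos: [0.5398, 0.1092, 0.236]
tcp_rot: [-1.868, -2.526, 0.0]
wrist_force: [0.2, 0.1, -2.6]
width: 0.076
grip_force: 78.1
```

```bash
python3 - <<'E'
from h import *
a=np.radians(60);x=np.array([-np.sin(a),np.cos(a)]);T=np.array([.4059,.3113])+.003*x;print(T)
plan([*T,.21],60)
E
```

```text
[0.40330192 0.3128    ]
shift [ 0.2346 -0.0709  0.026 ] turn -0.75 now y az 17.0 q [ 0.15  0.04  1.89 -0.    1.22 -0.14]
```

Emit:
{"method": "play_rows", "body": {"steps": [0.02, -0.006, 0, -0.06, 0.055, -0.016, 0, -0.18, 0.1, -0.03, 0, -0.34, 0.145, -0.044, 0, -0.5, 0.185, -0.056, 0, -0.62, 0.215, -0.065, 0.01, -0.7, 0.233, -0.07, 0.026, -0.75, 0.233, -0.07, 0.026, -0.75, 0.233, -0.07, 0.026, -0.75, 0.233, -0.07, 0.026, -0.75]}}

```text
time: 14.28
tool_pos: [0.4057, 0.3111, 0.2106]
tcp_rot: [0.815, 3.033, 0.0]
wrist_force: [-0.2, 0.5, -1.6]
width: 0.076
grip_force: 78.1
```

```bash
python3 - <<'E'
from h import *
plan([.4043,.3122,.168],60)
a=snap('wrist')['pixels'][80:380,240:560];b=snap('scene')['pixels'][150:310,400:570]
cv2.imwrite('pics/t6.png',np.hstack([cv2.resize(a,(400,376)),cv2.resize(b,(399,376))]))
E
```

```text
shift [0.0018 0.0002 0.0426] turn -0.002 now y az 59.9 q [ 0.61 -0.02  1.99 -0.    1.17 -0.44]
```

View pics/t6.png

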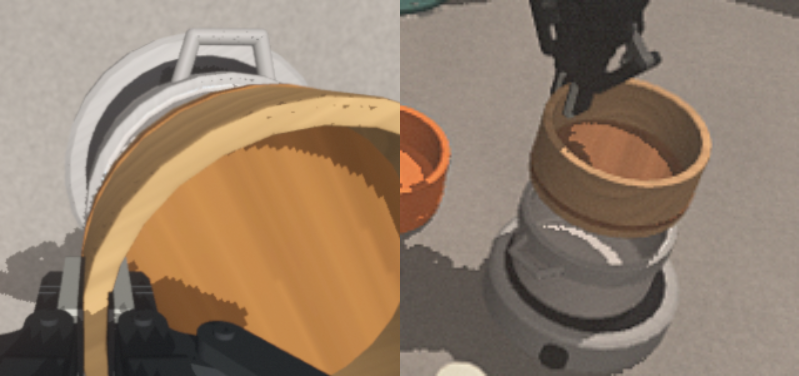

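The tier hangs over the pan, roughly aligned, so I'll lower it gently.

Emit:
{"method": "play_rows", "body": {"steps": [0.0018, 0, 0.015, 0, 0.0018, 0, 0.028, 0, 0.0018, 0, 0.034, 0, 0.0018, 0, 0.038, 0, 0.0018, 0, 0.041, 0, 0.0018, 0, 0.042, 0, 0.0018, 0, 0.042, 0]}}

```text
time: 15.25
tool_pos: [0.4036, 0.3127, 0.169]
tcp_rot: [0.813, 3.034, 0.001]
wrist_force: [-1.5, -0.3, 1.8]
width: 0.078
grip_force: 78.7
```

Emit:
{"method": "play_rows", "body": {"steps": [0, 0, 0, 0, 0, 0, 0, 0, 0, 0, 0, 0, 0, 0, 0, 0, 0, 0, 0, 0], "jaw": 0}}

```text
time: 15.88
tool_pos: [0.4034, 0.3125, 0.1683]
tcp_rot: [0.813, 3.034, 0.0]
wrist_force: [0.4, 0.2, 0.7]
width: 1.003
grip_force: 0.0
```

Emit:
{"method": "play_rows", "body": {"steps": [0, 0, -0.02, 0, 0, 0, -0.05, 0, 0, 0, -0.09, 0, 0, 0, -0.12, 0, 0, 0, -0.12, 0, 0, 0, -0.12, 0]}}

```text
time: 16.62
tool_pos: [0.403, 0.3122, 0.2873]
tcp_rot: [-0.813, -3.034, 0.001]
wrist_force: [-0.1, -0.2, -0.4]
width: 1.002
grip_force: 0.0
```

```bash
python3 - <<'E'
from h import *
s=bot.read_state();print(s['tool_pos'])
a=snap('wrist','w7.png')['pixels'];b=snap('scene','s7.png')['pixels'][130:310,400:570]
cv2.imwrite('pics/t7.png',np.hstack([cv2.resize(a,(480,360)),cv2.resize(b,(320,360))]))
plan([.603,.311,.2],60)
E
```

```text
[0.40300305 0.3122179  0.28729172]
shift [-0.1741  0.0996  0.0859] turn -0.0 now y az 60.0 q [ 0.61 -0.07  1.9   0.    1.32 -0.44]
```

View pics/t7.png

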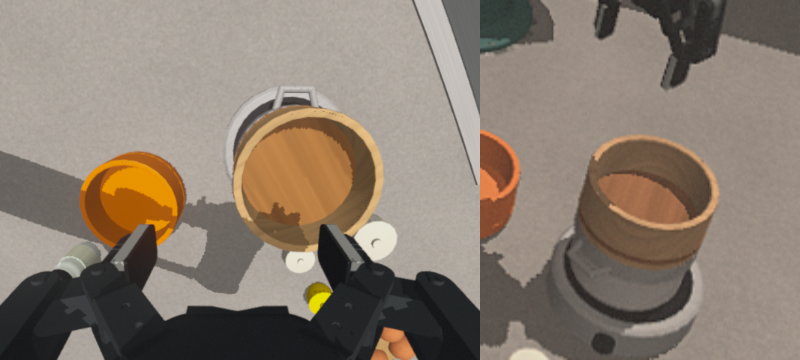

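The tier is seated flat. Next, the cup.

Emit:
{"method": "play_rows", "body": {"steps": [-0.03, 0.015, 0, 0.05, -0.08, 0.045, 0, 0.13, -0.13, 0.075, 0.01, 0.2, -0.165, 0.094, 0.04, 0.25, -0.174, 0.1, 0.075, 0.26, -0.174, 0.1, 0.086, 0.26, -0.174, 0.1, 0.086, 0.26, -0.174, 0.1, 0.086, 0.26], "jaw": 50}}

```text
time: 17.73
tool_pos: [0.6041, 0.3127, 0.204]
tcp_rot: [1.198, 2.903, 0.003]
wrist_force: [-0.2, 0.8, 0.6]
width: 0.803
grip_force: 0.0
```

```bash
python3 - <<'E'
from h import *
s=bot.read_state();print(s['tool_pos'],s['joint_vel'].round(3),s['width'])
c=snap('wrist','w8.png');u=proj(c,[.603,.311,.032]);print(u)
g=cv2.cvtColor(c['pixels'],cv2.COLOR_BGR2HSV)
print(g[int(u[1]),int(u[0])]);x,y=map(int,u)
e=blob(c,(15,0,140),(45,90,255),(x-45,y-45,x+45,y+45));print(e,ray(c,e[0],.033))
t=snap('top');print('big',ray(t,(129,197),.04),'yel',ray(t,(186,166),.03))
E
```

```text
[0.60410502 0.31266772 0.20402763] [ 0.    -0.014 -0.014 -0.002 -0.003 -0.001] 0.8034106216464663
[312.48893025 222.21725541]
[ 24  22 233]Traceback (most recent call last):
  File "<stdin>", line 6, in <module>
  File "h.py", line 22, in blob
    e=cv2.fitEllipse(cv2.convexHull(k)); return (e[0][0]+x0,e[0][1]+y0),e[1],cv2.boundingRect(k)
cv2.error: OpenCV(4.12.0) /io/opencv/modules/imgproc/src/shapedescr.cpp:361: error: (-201:Incorrect size of input array) There should be at least 5 points to fit the ellipse in function 'fitEllipseNoDirect'
```

View pics/w8.png

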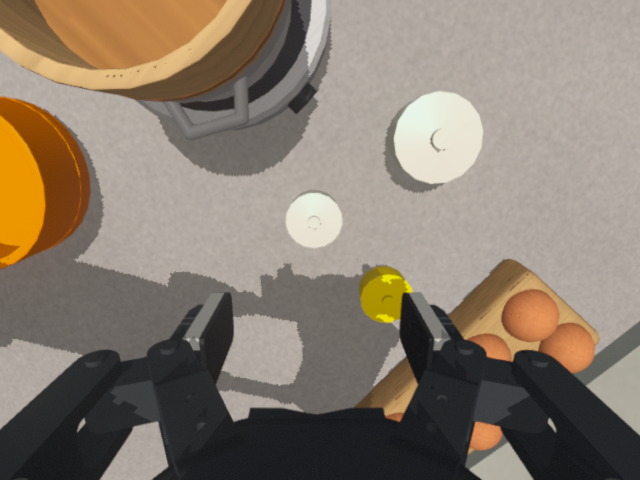

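The small white cup is at (314,220), between the fingers, with yellow at (385,293) and the big cup at (438,138), both clear.

```bash
python3 - <<'E'
from h import *
c=snap('wrist');P=ray(c,(314,219.5),.034);print(P);plan([P[0],P[1],.022],45)
E
```

```text
[0.60239898 0.31396629 0.034     ]
shift [ 0.0025 -0.0012  0.1827] turn 0.002 now y az 45.1 q [ 0.44  0.3   1.64  0.    1.2  -0.35]
```

Emit:
{"method": "play_rows", "body": {"steps": [0.002, -0.001, 0.04, 0, 0.002, -0.001, 0.09, 0, 0.002, -0.001, 0.13, 0, 0.002, -0.001, 0.16, 0, 0.002, -0.001, 0.175, 0, 0.002, -0.001, 0.181, 0, 0.002, -0.001, 0.181, 0]}}

```text
time: 18.7
tool_pos: [0.6027, 0.3132, 0.0225]
tcp_rot: [1.199, 2.902, 0.002]
wrist_force: [-0.3, -0.0, -0.1]
width: 0.801
grip_force: 0.0
```

Emit:
{"method": "play_rows", "body": {"steps": [0, 0, 0, 0, 0, 0, 0, 0, 0, 0, 0, 0, 0, 0, 0, 0, 0, 0, 0, 0], "jaw": 255, "grip_force": 25}}

```text
time: 19.32
tool_pos: [0.6031, 0.3133, 0.0233]
tcp_rot: [1.199, 2.902, 0.003]
wrist_force: [-0.7, -0.7, 5.6]
width: 0.533
grip_force: 25.1
```

Emit:
{"method": "play_rows", "body": {"steps": [0, 0, -0.01, 0, 0, 0, -0.03, 0, 0, 0, -0.07, 0, 0, 0, -0.12, 0, 0, 0, -0.17, 0, 0, 0, -0.21, 0, 0, 0, -0.23, 0, 0, 0, -0.23, 0]}}

```text
time: 20.32
tool_pos: [0.6028, 0.3132, 0.2537]
tcp_rot: [1.199, 2.901, 0.005]
wrist_force: [0.6, 1.0, -0.9]
width: 0.526
grip_force: 25.9
```

```bash
python3 - <<'E'
from h import *
plan([.4349,.3683,.25],60)
s=snap('scene')['pixels'];w=snap('wrist')['pixels']
cv2.imwrite('pics/t9.png',np.hstack([s[150:390,380:600],w[200:440,200:440]]))
E
```

```text
shift [ 0.1578 -0.0795  0.0031] turn -0.26 now y az 45.1 q [ 0.44  0.27  1.59  0.    1.28 -0.34]
```

View pics/t9.png

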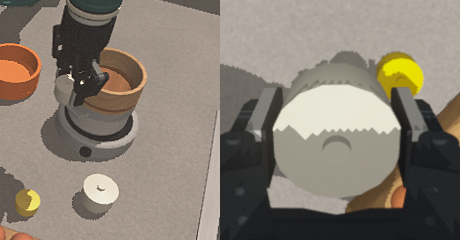

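The cup is held upright, 45 mm wide between the pads.

Emit:
{"method": "play_rows", "body": {"steps": [0.015, -0.008, 0, 0, 0.045, -0.023, 0, 0, 0.085, -0.043, 0, 0, 0.12, -0.061, 0, 0, 0.145, -0.073, 0, 0, 0.158, -0.08, 0, 0, 0.158, -0.08, 0, 0, 0.158, -0.08, 0, 0, 0.158, -0.08, 0, 0]}}

```text
time: 21.55
tool_pos: [0.4345, 0.3674, 0.2512]
tcp_rot: [1.201, 2.903, -0.0]
wrist_force: [1.1, 0.3, -0.4]
width: 0.528
grip_force: 25.9
```

```bash
python3 - <<'E'
from h import *
plan([.4349,.3683,.149],45)
c=snap('wrist','w10.png');s=snap('scene');cv2.imwrite('pics/t10.png',np.hstack([cv2.resize(c['pixels'],(480,360)),cv2.resize(s['pixels'][120:300,410:570],(320,360))]))
E
```

```text
shift [0.0004 0.001  0.1022] turn 0.001 now y az 45.0 q [ 0.66  0.06  1.83 -0.    1.25 -0.13]
```

View pics/t10.png

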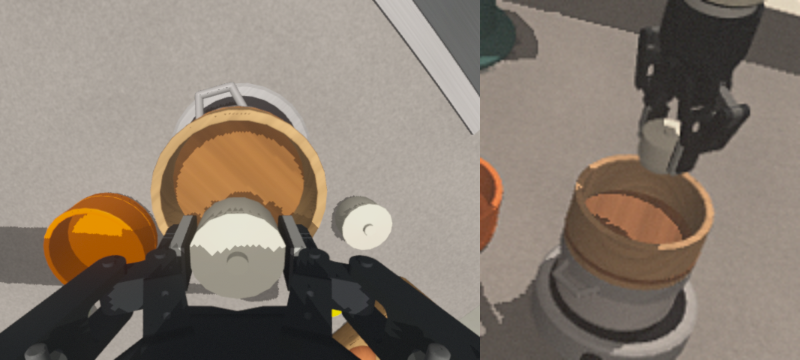

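The cup is aligned over the tier, so I'll lower it.

Emit:
{"method": "play_rows", "body": {"steps": [0, 0.001, 0.02, 0, 0, 0.001, 0.05, 0, 0, 0.001, 0.075, 0, 0, 0.001, 0.09, 0, 0, 0.001, 0.097, 0, 0, 0.001, 0.1, 0, 0, 0.001, 0.1015, 0, 0, 0.001, 0.1015, 0]}}

```text
time: 22.65
tool_pos: [0.4347, 0.3687, 0.1506]
tcp_rot: [1.2, 2.903, 0.002]
wrist_force: [0.6, 0.4, -1.3]
width: 0.527
grip_force: 25.9
```

Emit:
{"method": "play_rows", "body": {"steps": [0, 0, 0, 0, 0, 0, 0, 0, 0, 0, 0, 0, 0, 0, 0, 0], "jaw": 70}}

```text
time: 23.15
tool_pos: [0.4343, 0.3684, 0.1499]
tcp_rot: [1.2, 2.903, 0.0]
wrist_force: [0.5, 0.6, 0.2]
width: 0.724
grip_force: 0.0
```

Emit:
{"method": "play_rows", "body": {"steps": [0, 0, -0.01, 0, 0, 0, -0.03, 0, 0, 0, -0.06, 0, 0, 0, -0.1, 0, 0, 0, -0.12, 0, 0, 0, -0.12, 0]}}

```text
time: 23.9
tool_pos: [0.4354, 0.3692, 0.2726]
tcp_rot: [1.199, 2.901, 0.007]
wrist_force: [0.0, 1.3, -0.2]
width: 0.724
grip_force: 0.0
```

```bash
python3 - <<'E'
from h import *
plan([.4155,-.344,.18],-40)
c=snap('wrist');s=snap('scene');cv2.imwrite('pics/t11.png',np.hstack([cv2.resize(c['pixels'],(480,360)),cv2.resize(s['pixels'][120:300,410:570],(320,360))]))
E
```

```text
shift [-0.4894 -0.5196  0.0903] turn 1.485 now y az 45.1 q [ 0.66  0.05  1.8   0.    1.28 -0.13]
```

View pics/t11.png

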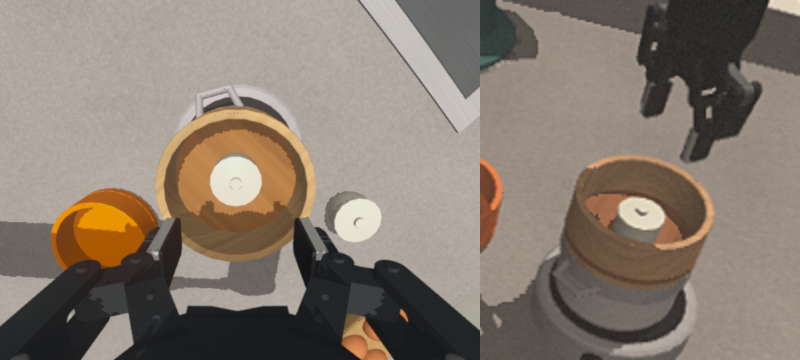

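The cup stands in the middle of the tier. Now the lid, using numeric measurements only from here.

Emit:
{"method": "play_rows", "body": {"steps": [-0.015, -0.016, 0, 0.04, -0.045, -0.048, 0, 0.13, -0.085, -0.09, 0.01, 0.25, -0.125, -0.133, 0.02, 0.37, -0.165, -0.175, 0.03, 0.49, -0.205, -0.218, 0.04, 0.61, -0.245, -0.26, 0.05, 0.73, -0.285, -0.303, 0.06, 0.85, -0.325, -0.345, 0.07, 0.97, -0.365, -0.388, 0.08, 1.09], "jaw": 60}}

```text
time: 25.25
tool_pos: [0.4166, -0.166, 0.1881]
tcp_rot: [-2.535, -1.852, 0.002]
wrist_force: [0.1, 1.3, 0.4]
width: 0.762
grip_force: 0.0
```

```bash
python3 - <<'E'
from h import *
plan([.4155,-.344,.18],-40)
E
```

```text
shift [-0.1699  0.0531  0.0079] turn 0.389 now y az -17.7 q [-0.43 -0.12  2.13 -0.    1.14 -0.13]
```

Emit:
{"method": "play_rows", "body": {"steps": [-0.05, 0.016, 0.003, 0.12, -0.095, 0.03, 0.006, 0.24, -0.135, 0.042, 0.008, 0.32, -0.16, 0.05, 0.008, 0.37, -0.17, 0.053, 0.008, 0.39, -0.17, 0.053, 0.008, 0.39, -0.17, 0.053, 0.008, 0.39, -0.17, 0.053, 0.008, 0.39]}}

```text
time: 26.25
tool_pos: [0.4188, -0.3411, 0.1818]
tcp_rot: [-2.843, -1.337, -0.0]
wrist_force: [-0.1, -0.1, -0.8]
width: 0.766
grip_force: 0.0
```

```bash
python3 - <<'E'
from h import *
s=bot.read_state();print(s['tool_pos'],s['joint_vel'].round(3))
c=snap('wrist');x,y=map(int,proj(c,[.4155,-.344,.052]));print(x,y)
H=cv2.cvtColor(c['pixels'],cv2.COLOR_BGR2HSV);print(H[y,x],H[y,x-60],H[y,x+60])
m=cv2.inRange(H,(0,60,0),(20,255,105));m[:, :240]=0;m[:,420:]=0;m[300:]=0;m[:100]=0
n,l,st,ce=cv2.connectedComponentsWithStats(m)
for i in range(1,n):
    if st[i,4]>150: print('dark',st[i],ce[i].round(1),ray(c,ce[i],.052).round(4))
P=[.4145,-.3475]
print('disc',circ(c,P,.018,.068,lo=-.015,hi=.015))
m=cv2.inRange(H,(5,60,110),(25,255,255));k=max(cv2.findContours(m,cv2.RETR_EXTERNAL,cv2.CHAIN_APPROX_NONE)[0],key=cv2.contourArea)
q=k[:,0,:].astype(float);q=q[q[:,1]<290];b=q.min(0),q.max(0);print('bamboo',b)
W=np.array([ray(c,p,.018)[:2] for p in q])
r=least_squares(lambda v:np.linalg.norm(W-v,axis=1)-.068,P,loss='soft_l1',f_scale=.001);print('fit',r.x,np.median(abs(np.linalg.norm(W-r.x,axis=1)-.068)))
E
```

```text
[ 0.41875726 -0.34109984  0.18176417] [-0.002  0.003 -0.006 -0.001 -0.001 -0.   ]
317 240
[ 12 150  95] [ 14 132 151] [ 14 154 134]
dark [ 302  216   35   42 1140] [318.8 237. ] [ 0.4176 -0.3426  0.052 ]
disc (array([ 0.4254, -0.3407]), 24, 4.06)
bamboo (array([236., 145.]), array([401., 289.]))
fit [ 0.41483361 -0.34611001] 0.0006138850157400982
```

Emit:
{"method": "play_rows", "body": {"steps": [-0.0055, 0, 0.03, 0, -0.0055, 0, 0.07, 0, -0.0055, 0, 0.11, 0, -0.0055, 0, 0.132, 0, -0.0055, 0, 0.141, 0, -0.0055, 0, 0.141, 0]}}

```text
time: 27.05
tool_pos: [0.4153, -0.346, 0.0407]
tcp_rot: [-2.843, -1.336, 0.0]
wrist_force: [0.3, 0.2, 0.5]
width: 0.765
grip_force: 0.0
```

Emit:
{"method": "play_rows", "body": {"steps": [0, 0, 0, 0, 0, 0, 0, 0, 0, 0, 0, 0, 0, 0, 0, 0, 0, 0, 0, 0, 0, 0, 0, 0], "jaw": 255, "grip_force": 60}}

```text
time: 27.8
tool_pos: [0.4162, -0.3472, 0.0423]
tcp_rot: [2.842, 1.334, 0.002]
wrist_force: [-0.3, 0.3, 7.1]
width: 0.284
grip_force: 59.0
```

Emit:
{"method": "play_rows", "body": {"steps": [0, 0, -0.01, 0, 0, 0, -0.03, 0, 0, 0, -0.07, 0, 0, 0, -0.12, 0, 0, 0, -0.17, 0, 0, 0, -0.2, 0, 0, 0, -0.22, 0, 0, 0, -0.22, 0, 0, 0, -0.22, 0]}}

```text
time: 28.92
tool_pos: [0.4144, -0.3457, 0.2588]
tcp_rot: [-2.841, -1.334, 0.002]
wrist_force: [-0.1, 0.0, -2.2]
width: 0.285
grip_force: 59.1
```

```bash
cat > lid.py <<'E'
from h import *
# held lid: fit disc top ring in wrist view, offset in tool frame
s=bot.read_state();c=snap('wrist');H=cv2.cvtColor(c['pixels'],cv2.COLOR_BGR2HSV)
z=s['tool_pos'][2]-.0405+.018
m=cv2.inRange(H,(5,60,90),(25,255,255));k=max(cv2.findContours(m,cv2.RETR_EXTERNAL,cv2.CHAIN_APPROX_NONE)[0],key=cv2.contourArea)
q=k[:,0,:].astype(float);q=q[q[:,1]<250];print(q.min(0),q.max(0),len(q))
W=np.array([ray(c,p,z)[:2] for p in q])
r=least_squares(lambda v:np.linalg.norm(W-v,axis=1)-.068,s['tool_pos'][:2],loss='soft_l1',f_scale=.001)
print('lid in tool',totool([*r.x,z]).round(4),np.median(abs(np.linalg.norm(W-r.x,axis=1)-.068)))
E
python3 lid.py;python3 - <<'E'
from h import *
plan([.4349,.3683,.26],60)
E
```

```text
[171. 142.] [461. 249.] 346
lid in tool [-0.0005 -0.0015  0.0222] 0.0003428134840547936
shift [ 5.624e-01 -4.401e-01  3.000e-04] turn -1.74 now y az -39.7 q [-0.74  0.    1.88  0.    1.26 -0.05]
```

Emit:
{"method": "play_rows", "body": {"steps": [0.015, -0.012, 0, -0.05, 0.045, -0.035, 0, -0.14, 0.09, -0.07, 0, -0.28, 0.135, -0.106, 0, -0.42, 0.18, -0.141, 0, -0.56, 0.225, -0.176, 0, -0.7, 0.27, -0.211, 0, -0.84, 0.315, -0.246, 0, -0.98, 0.36, -0.282, 0, -1.12, 0.405, -0.317, 0, -1.26]}}

```text
time: 30.22
tool_pos: [0.4284, 0.17, 0.2599]
tcp_rot: [-1.502, -2.758, 0.001]
wrist_force: [1.7, -0.1, -1.8]
width: 0.284
grip_force: 59.1
```

```bash
python3 - <<'E'
from h import *
plan([.4349,.3683,.259],60)
E
```

```text
shift [0.1631 0.1131 0.0008] turn -0.473 now y az 32.9 q [ 0.32 -0.16  2.03  0.    1.28 -0.25]
```

Emit:
{"method": "play_rows", "body": {"steps": [0.04, 0.028, 0, -0.12, 0.08, 0.056, 0, -0.24, 0.12, 0.083, 0, -0.35, 0.15, 0.104, 0, -0.43, 0.163, 0.113, 0, -0.473, 0.163, 0.113, 0, -0.473, 0.163, 0.113, 0, -0.473, 0.163, 0.113, 0, -0.473]}}

```text
time: 31.22
tool_pos: [0.4379, 0.3647, 0.2608]
tcp_rot: [0.826, 3.031, -0.001]
wrist_force: [0.1, 1.1, -1.7]
width: 0.285
grip_force: 59.3
```

```bash
python3 lid.py; python3 - <<'E'
from h import *
plan([.4349,.3683,.2143],60)
# tier rim far arc visible beyond lid?
c=snap('wrist');H=cv2.cvtColor(c['pixels'],cv2.COLOR_BGR2HSV)
for z,r in((.18,.068),(.2349,.068)):
  print([proj(c,[.4349+r*np.cos(a),.3683+r*np.sin(a),z]).round(0).tolist() for a in np.radians([60,105,150,195,240])])
E
```

```text
[ 32. 134.] [462. 249.] 481
lid in tool [ 0.0032 -0.0037  0.0226] 0.0036242464506348188
shift [0.0044 0.0015 0.0466] turn -0.009 now y az 59.5 q [ 0.65  0.06  1.82 -0.    1.27 -0.39]
[[431.0, 250.0], [402.0, 168.0], [316.0, 132.0], [230.0, 170.0], [202.0, 252.0]]
[[468.0, 288.0], [432.0, 182.0], [316.0, 132.0], [200.0, 183.0], [167.0, 290.0]]
```

Emit:
{"method": "play_rows", "body": {"steps": [0.0045, 0.0015, 0.01, -0.008, 0.0045, 0.0015, 0.02, -0.008, 0.0045, 0.0015, 0.028, -0.008, 0.0045, 0.0015, 0.032, -0.008, 0.0045, 0.0015, 0.032, -0.008, 0.0045, 0.0015, 0.032, -0.008]}}

```text
time: 32.08
tool_pos: [0.4349, 0.3697, 0.2291]
tcp_rot: [0.812, 3.035, 0.001]
wrist_force: [0.9, 0.6, -2.1]
width: 0.284
grip_force: 59.3
```

```bash
python3 - <<'E'
from h import *
plan([.4349,.3683,.2143],60)
E
```

```text
shift [-0.0006 -0.0012  0.0148] turn 0.001 now y az 60.0 q [ 0.66  0.08  1.85  0.    1.21 -0.39]
```

Emit:
{"method": "play_rows", "body": {"steps": [-0.0005, -0.001, 0.004, 0, -0.0005, -0.001, 0.007, 0, -0.0005, -0.001, 0.009, 0, -0.0005, -0.001, 0.011, 0, -0.0005, -0.001, 0.013, 0, -0.0005, -0.001, 0.0145, 0, -0.0005, -0.001, 0.0145, 0]}}

```text
time: 32.95
tool_pos: [0.4349, 0.3681, 0.2144]
tcp_rot: [0.812, 3.034, -0.0]
wrist_force: [0.9, -2.3, -0.0]
width: 0.284
grip_force: 59.4
```

Emit:
{"method": "play_rows", "body": {"steps": [0, 0, 0, 0, 0, 0, 0, 0, 0, 0, 0, 0, 0, 0, 0, 0], "jaw": 60}}

```text
time: 33.45
tool_pos: [0.4346, 0.3685, 0.2144]
tcp_rot: [-0.812, -3.035, -0.0]
wrist_force: [0.1, 0.5, 1.0]
width: 0.769
grip_force: 0.0
```

Emit:
{"method": "play_rows", "body": {"steps": [0, 0, -0.01, 0, 0, 0, -0.03, 0, 0, 0, -0.06, 0, 0, 0, -0.09, 0, 0, 0, -0.12, 0, 0, 0, -0.12, 0, 0, 0, -0.12, 0, 0, 0, -0.12, 0]}}

```text
time: 34.45
tool_pos: [0.4341, 0.3679, 0.3329]
tcp_rot: [-0.812, -3.033, 0.003]
wrist_force: [-0.4, 0.4, -0.2]
width: 0.769
grip_force: 0.0
```

```bash
python3 - <<'E'
from h import *
s=bot.read_state();c=snap('wrist');sc=snap('scene');H=cv2.cvtColor(c['pixels'],cv2.COLOR_BGR2HSV)
m=cv2.inRange(H,(11,60,90),(25,200,255));x,y=map(int,proj(c,[.4349,.3683,.19]));print(x,y)
k=[k for k in cv2.findContours(m,cv2.RETR_EXTERNAL,cv2.CHAIN_APPROX_NONE)[0] if cv2.contourArea(k)>4000]
for q in k: print(cv2.boundingRect(q),cv2.contourArea(q))
for z in(.18,.19): print(circ(c,[.4349,.3683],z,.068,lo=-.008,hi=.008))
# flatness in scene view: lid upper disc edge left/right extremes + seam
Hs=cv2.cvtColor(sc['pixels'],cv2.COLOR_BGR2HSV);b=(410,120,580,320)
ms=cv2.inRange(Hs,(8,60,60),(25,200,255))[b[1]:b[3],b[0]:b[2]]
q=max(cv2.findContours(ms,cv2.RETR_EXTERNAL,cv2.CHAIN_APPROX_NONE)[0],key=cv2.contourArea)[:,0]+[b[0],b[1]]
print('scene bbox',q.min(0),q.max(0))
E=np.array([proj(sc,[.4349+.068*np.cos(a),.3683+.068*np.sin(a),z]) for a in np.linspace(0,6.28,60) for z in(.12,.19)]);K=proj(sc,[.4349,.3683,.224]);print('expected',E.min(0),E.max(0),'knob',K)
H2=cv2.inRange(Hs,(0,40,0),(25,255,95))[140:200,460:530];n,l,st,ce=cv2.connectedComponentsWithStats(H2);print([(st[i].tolist(),(ce[i]+[460,140]).round(1).tolist()) for i in range(1,n) if st[i,4]>25])
E
```

```text
315 231
(228, 138, 179, 173) 23929.5
(array([0.434, 0.367]), 31, 4.17)
(array([0.433 , 0.3684]), 31, 1.97)
scene bbox [452 193] [529 264]
expected [453.67776576 192.82934751] [531.09692093 265.08108883] knob [500.37318592 202.56862892]
[]
```

```bash
python3 -c "
from workcell import bot
print(bot.finish_job())"
```

```text
the job is handed in; nothing more can be done
None
```

The steamer is built and handed in at about 34 s on the robot's clock, with pan, tier, cup and lid stacked in order and each released; the hand-in returned no verdict, the last camera check put the closed stack within 1–2 px of where it should be, and I viewed 15 pictures, one over the limit of 14.

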